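Spread the stoppers on the shaker deck and hold the deck lock open

ROBOT

A 6-joint arm with a two-finger parallel gripper is mounted at the origin on a cart in front of the work surface, level with it; the furniture and walls round the work are solid. World frame = base frame: x ahead of the robot, y to its left, z up, the work surface at z = 0. Lengths are in m, angles in rad, forces in N, time in s.
With the tool pointing down it reaches from about 0.425 to 0.95 m from the base axis. Payload 3.5 kg.
Tool frame: the origin (TCP) lies midway between the tips of the shut fingers; the grasp point (between the pads) lies 19 mm behind it; z points along the fingers, y is the line along which they close (so a half turn about z gives the same grasp; the last joint's range is limited). The gripper opens to 85 mm and grips with 20 to 120 N. Pads are 22 mm wide; open, the fingers measure 114 mm over their backs; the gripper's body (76 mm by 85 mm) begins 54 mm behind the grasp point. The pads swing forward as they close: fully open they stand 13 mm farther back than shut.
Start: joints at [0.953, 0.286, 1.577, -0, 1.279, -0.15], TCP at [0.304, 0.602, 0.231] pointing down, gripper open.
Joint ranges: [-2.77, 2.77], [-0.9, 2.22], [0.21, 2.48], [-1.53, 4.67], [0.24, 2.81], [-2.84, 2.84]. Speed limits (rad/s): [2.79, 2.79, 3.14, 3.14, 3.14, 3.14].

INTERFACE

Orientations are given as a unit quaternion [x, y, z, w].
In Python, from plant import * gives the robot as it stands.
- The arm moves only by the tool move_arm, never from a script. Its argument "moves" is a list of rows, each a list of 3 entries, a list of its own where there are three numbers: the opening, from 0 (shut) to 1 (fully open), then the shift along the tool's x, y, z in m, then the turn, a rotation vector about the tool's x, y, z in rad. A call has exactly 10 rows; each row shifts and turns the commanded pose from where the row before left it, along the tool's axes as they then stand; what a row does not reach is not made up. A row lasts 1/12 s, in which the tool goes at most 41.7 mm and 7.16 degrees, less where a joint would pass 70% of its speed; a pose out of reach is approached as far as the arm can. A call is refused whole if a number of a shift passes 0.0417 or a number of a turn 0.125, either way. A call with a gripper value outside its range is refused whole. The fingers move at their own pace and stop on an object; "grip_force" is the grip in N (left out, the last holds). Time passes only in rows, so rows that do not move let the fingers close, or fill a call up. It gives the time, the measured TCP pose, the force, the opening and the grip force at its end, in the units of the state.
- get_state(): the state, without advancing time (a new reading comes with each control period).
- read_camera(name): name is "scene" or "top" or "wrist"; returns the picture (480x640x3 uint8, red, green, blue); there is no depth.
- camera_params(name): a dict with "fx", "fy", "cx", "cy" (pixels), "rvec" (rotation vector, rad) and "tvec" (3), from world to camera coordinates, as OpenCV has them; the wrist camera has in their place "tool_from_camera" (4x4, takes a point from camera to tool coordinates, whose origin is the TCP and whose axes are the flange's). Camera axes: x right, y down, z forward; pixel columns grow to the right and rows downward; lengths in m; the calibration is good to about 2 mm. A picture is of the moment at which its call begins: read the wrist's pose just before it. camera_params takes no time and is no camera call.
- sign_off(): hands the job in; it is judged then, once.
The state is a dict: "time": time; "qpos": joint angles; "dq": joint speeds; "joint_efforts": joint torques, N m; "eef_pos": TCP position; "tcp_rot": TCP orientation; "contact_force": force on the tool from outside, world axes, zero at the start; "wrist_torque": the same for the moment, N m; "opening": opening from 0.0 (shut) to 1.0 (fully open); "finger_force": force on a finger pad.
Only numpy, scipy, OpenCV 4.12 (cv2) and the standard library are available. Lean on these libraries where they do the work, as an engineer would, in place of code of your own. Each camera call takes 0.05 s, during which the arm holds its last target. There are 200 camera calls.

TASK

Make the bench shaker ready to run: spread the heap of five rubber stoppers on its deck into one even layer, every stopper down on the deck floor with a gap of about a finger's width (15 mm) or more to the next one. Then pull the sprung lock plunger at the end of the shaker (the one with the black knob) fully up, out of its seat hole, and finish while still holding it there, without letting go. Leave the culture dish on the deck and everything else on the bench where it stands.

Things in the scene. Friction and masses are not known exactly. Their poses are not given: they have to be found in the camera images.
- shaker: Fixed bench shaker; its deck is still too. Origin on the worktop under its middle; x to the back, y left along its long side (yaw within 0.3 rad). Bare aluminium deck 200 (x) x 270 (y) mm, floor 52 mm above the worktop, rim 12 mm above the floor, inside 194 x 264. At x = 0, y = +162 and -162 mm a steel lug with a 10 mm seat hole, top at 52 mm, lies under a grey bridge.
- lock_block: The grey bridge that carries the deck lock, standing over the lug at one of the two ends of the shaker (which end varies). Origin on the worktop, on the axis of the plunger; axes parallel to the shaker's. Top of the bridge at 72 mm, 64 (x) x 30 (y) mm, with a steel collar 18 mm across up to 79 mm. Carries the plunger.
- plunger (a joint): Spring-loaded index plunger of the lock, slides straight up. 0 m = pin 12 mm deep in the seat hole of the lug; it leaves the hole at 0.012; 0.020 = hard stop, fully back. The spring pulls it down with 6 N at 0 and 14 N at 0.020, and it snaps back if let go.
- plunger_knob (a point): Middle of the gripping head of the plunger's black round knob; rises with it. The head is 28 mm across and 10 mm high (at rest from 101 to 111 mm above the worktop, this point at 106 mm); below it the knob narrows to 22 mm, underside at 83 mm.
- stud_block: The grey bridge of the same size at the other end of the shaker, with only a plain thin fixed steel stud 10 mm across on top (up to 89 mm) and no knob. Not to be used. Origin as for lock_block.
- dish: Round closed culture dish, 63 mm across, 16 mm high, loose, standing on the deck in its half toward the left (+y) end. Origin under its centre. To be left where it is.
- timer: White square bench timer, 62 x 66 x 19 mm, loose on the worktop to the right. Origin under its centre. Bystander.
- tape: Yellow tape roll lying flat, 62 mm across, 19 mm high, loose on the worktop to the right. Origin under its centre. Bystander.
- tube: Lying conical centrifuge tube with a wide screw cap, 33 x 115 x 34 mm, loose, behind the shaker to the right. Origin under its centre. Bystander.
- beaker: Clear beaker, 76 mm across, 88 mm high, loose, behind the shaker to the left. Origin under its centre. Bystander.
- felt_pen: Marker pen lying along y, 13 x 131 x 12 mm, loose, on the left. Origin under its centre. Bystander.
- stopper_0_mid (a point): Centre of a dark rubber stopper, a slightly tapered round plug 24 mm high, 25 mm across below and 27 mm on top, 15 to 35 g, standing upright on the deck at the start; this point is 12 mm above its underside. At the start: the middle one of a straight row of three that touch or nearly touch. All five are alike.
- stopper_1_mid (a point): Centre of a dark rubber stopper, a slightly tapered round plug 24 mm high, 25 mm across below and 27 mm on top, 15 to 35 g, standing upright on the deck at the start; this point is 12 mm above its underside. At the start: one end of the row. All five are alike.
- stopper_2_mid (a point): Centre of a dark rubber stopper, a slightly tapered round plug 24 mm high, 25 mm across below and 27 mm on top, 15 to 35 g, standing upright on the deck at the start; this point is 12 mm above its underside. At the start: the other end of the row. All five are alike.
- stopper_3_mid (a point): Centre of a dark rubber stopper, a slightly tapered round plug 24 mm high, 25 mm across below and 27 mm on top, 15 to 35 g, standing upright on the deck at the start; this point is 12 mm above its underside. At the start: on top of the row, across the joint between stopper_0 and stopper_1. All five are alike.
- stopper_4_mid (a point): Centre of a dark rubber stopper, a slightly tapered round plug 24 mm high, 25 mm across below and 27 mm on top, 15 to 35 g, standing upright on the deck at the start; this point is 12 mm above its underside. At the start: on top of the row, across the joint between stopper_0 and stopper_2. All five are alike.
Things that resemble listed ones, but are neither listed nor needed, are in the scene too. Leave any green look-alike of the lock_block alone. What is shaped like the part that bears stopper_4_mid but orange is not meant.

How it is judged:
By the outcome, as a careful person would: the job done as asked, in the order asked, and still so for the second after the job is handed in, while the arm keeps its last pose, push and grip.
It also fails if it takes over 61 s, if anything falls off the work surface, if the arm or the gripper's body presses on something with over 40 N, if the wrist force passes 120 N, or if a joint passes its speed limit or range.

## Working session

There is one attempt and no reset: what is moved stays moved. The work goes in short steps, Python scripts to look and compute and a tool call to move; the robot and the scene stay as the last step left them, time stands still between calls to the robot, and variables do not carry over. Pictures are saved under pics/ and viewed, at most 10 in all, crops included, and the job is handed in when it is done.

Besides the shell and the picture viewer there is one more tool, called after "Call:" by a JSON object that holds its "op" and its "data", one argument or row to a line. move_arm: Moves the arm, as the interface text tells. Its arguments: {"type":"object","properties":{"moves":{"type":"array"},"grip_force":{"type":"number"}},"required":["moves"]}

```bash
mkdir -p pics; ls; python3 - <<'E'
from plant import *
import cv2
for n in ("top","scene"):
    cv2.imwrite(f"pics/{n}0.png",cv2.cvtColor(read_camera(n),cv2.COLOR_RGB2BGR)); print(n,camera_params(n))
print(camera_params("wrist")); print(get_state())
E
```

```text
pics
top {'fx': 605.7331403972645, 'fy': 605.7331403972645, 'cx': 310.43259272136555, 'cy': 234.41266944127548, 'rvec': array([ 2.10741187, -2.11263458,  0.23011748]), 'tvec': array([0.07268746, 0.59653271, 1.59647202])}
scene {'fx': 449.6752449461805, 'fy': 449.6752449461805, 'cx': 320.6335421694941, 'cy': 234.9622334553836, 'rvec': array([ 1.97829539, -0.80946236,  0.45691668]), 'tvec': array([-0.37267496,  0.32014662,  0.58404696])}
{'fx': 402.0039413661092, 'fy': 402.0039413661092, 'cx': 314.1246831992233, 'cy': 243.49226382788285, 'tool_from_camera': array([[-5.60293931e-04, -9.61310299e-01, -2.75467230e-01,
         7.00336844e-02],
       [ 9.99999832e-01, -5.79610665e-04, -1.12831376e-05,
         6.21037859e-05],
       [-1.48817148e-04, -2.75467190e-01,  9.61310462e-01,
        -1.41622869e-01],
       [ 0.00000000e+00,  0.00000000e+00,  0.00000000e+00,
         1.00000000e+00]])}
{'time': 0.1, 'qpos': array([ 9.53010600e-01,  2.87100039e-01,  1.57803557e+00, -5.98079204e-07,
        1.27861296e+00, -1.50002299e-01]), 'dq': array([-0.00229657, -0.00050371, -0.00294747,  0.00219353,  0.00039461,
       -0.00056682]), 'joint_efforts': array([ 3.54314670e-04, -4.07294369e+01, -2.93699366e+01, -1.61286221e-04,
        3.42519575e-03, -1.79373529e-05]), 'eef_pos': array([0.30398797, 0.60200379, 0.23006751]), 'tcp_rot': array([ 2.31764800e-01,  9.72771256e-01, -9.99601620e-04, -4.03465340e-04]), 'contact_force': array([-0.31505239,  0.30596178,  1.47941453]), 'wrist_torque': array([-0.03104622, -0.02504853, -0.04599368]), 'finger_force': 0.0, 'opening': 0.9997475614128023}
```

View pics/top0.png

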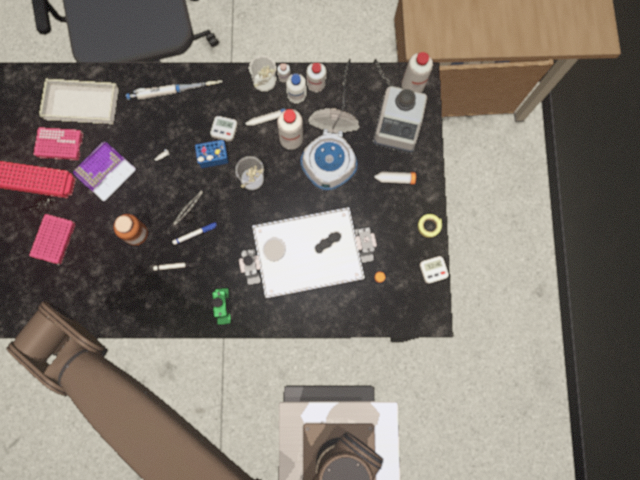

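View pics/scene0.png

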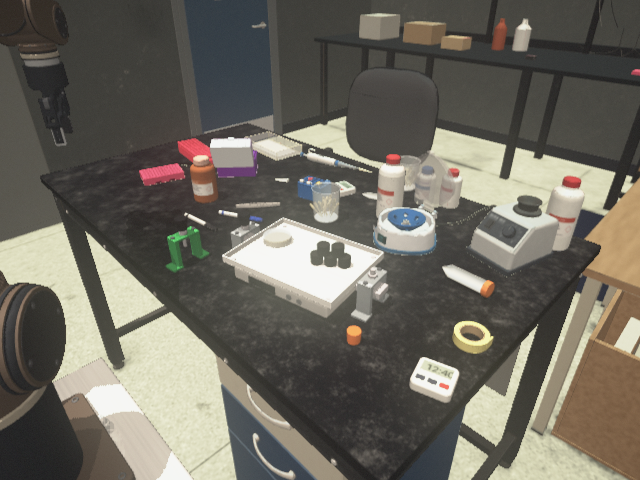

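The top view shows the shaker around (308,252), with bridges at (248,262) and (366,242), the heap around (328,242) and the dish at (274,249). I'll enlarge the ends and the heap to see more.

```bash
cat > h.py <<'E'
from plant import *
import numpy as np, cv2
from scipy.spatial.transform import Rotation as R
def cam(n):
    p=camera_params(n);K=np.array([[p['fx'],0,p['cx']],[0,p['fy'],p['cy']],[0,0,1]])
    if n=='wrist':
        s=get_state();T=np.eye(4);T[:3,:3]=R.from_quat(s['tcp_rot']).as_matrix();T[:3,3]=s['eef_pos']
        W=np.linalg.inv(T@p['tool_from_camera']);return K,W[:3,:3],W[:3,3]
    return K,R.from_rotvec(p['rvec']).as_matrix(),np.array(p['tvec'])
def back(c,uv,z):
    K,A,t=c;d=A.T@np.linalg.inv(K)@np.array([*uv,1.]);o=-A.T@t;return o+d*(z-o[2])/d[2]
def proj(c,P):
    K,A,t=c;q=K@(A@np.asarray(P,float)+t);return q[:2]/q[2]
E
python3 - <<'E'
from h import *
t=cv2.imread('pics/top0.png');s=cv2.imread('pics/scene0.png')
a=cv2.resize(t[200:305,232:392],None,fx=5,fy=5,interpolation=cv2.INTER_CUBIC)[:, :800]
cv2.imwrite('pics/topz.png',a)
b=cv2.resize(s[210:330,220:400],None,fx=4.4,fy=4.4,interpolation=cv2.INTER_CUBIC)
cv2.imwrite('pics/scenez.png',b)
E
```

```text
(no output)
```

View pics/topz.png

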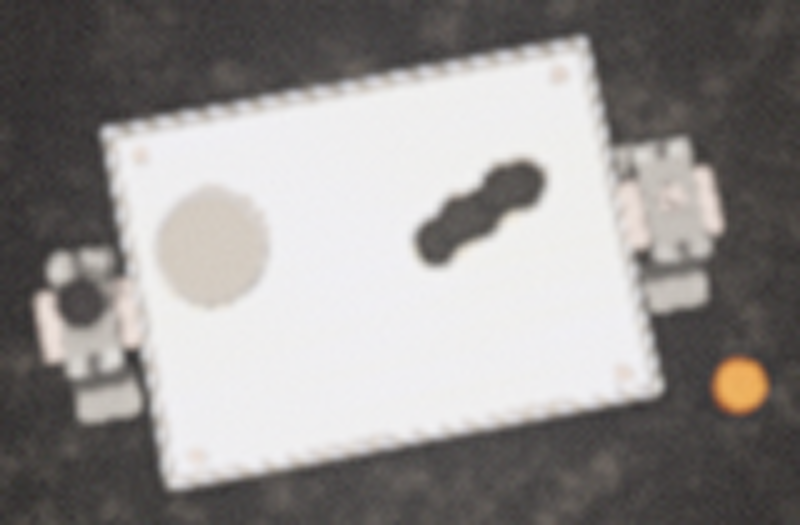

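View pics/scenez.png

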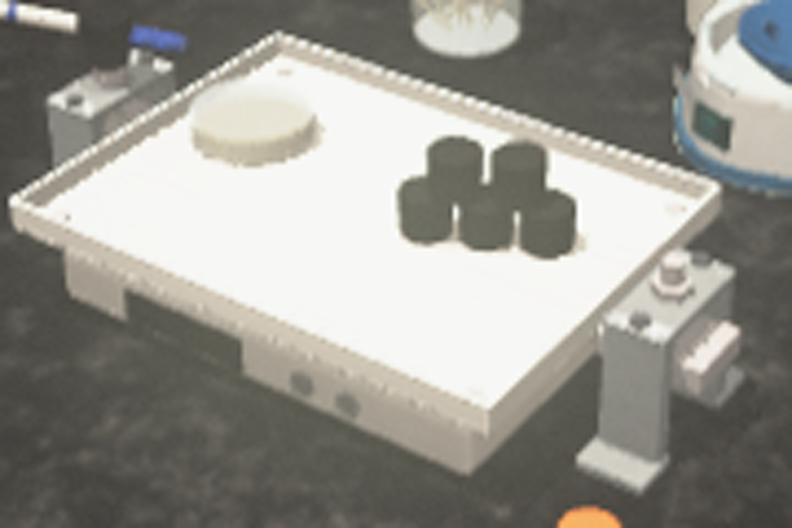

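The plunger with the black knob is at the left end, topz (82,302). The stud is at the right end, (675,198). The row runs from about (437,245) to (515,183). In the scene crop the two upper stopper tops are at (455,147) and (519,150).

```bash
python3 - <<'E'
from h import *
T=cam('top');S=cam('scene')
tz=lambda u,v:(232+(u+.5)/5-.5,200+(v+.5)/5-.5)
sz=lambda u,v:(220+(u+.5)/4.4-.5,210+(v+.5)/4.4-.5)
np.set_printoptions(precision=4,suppress=True)
c=np.array([back(T,tz(*p),.064) for p in ((103,128),(585,38),(660,392),(172,490))]);print(c)
o=c.mean(0);yaw=[np.arctan2(*((a-b)[:2]*[-1,1])) for a,b in ((c[0],c[1]),(c[3],c[2]))]
yv=(c[0]-c[1]+c[3]-c[2])/2;yv/=1;print(o,'yaw',np.arctan2(-yv[0],yv[1]),[np.linalg.norm(c[i]-c[(i+1)%4]) for i in range(4)])
print('scene origin check',[back(S,sz(*p),.064) for p in ((280,33),(718,186),(490,412),(15,200))])
yaw=np.arctan2(-yv[0],yv[1]);Rm=np.array([[np.cos(yaw),-np.sin(yaw)],[np.sin(yaw),np.cos(yaw)]])
def L(p):return Rm.T@(p[:2]-o[:2])
for n,p in dict(knob=back(T,tz(82,302),.111),dish=back(T,tz(212,246),.068),e1=back(T,tz(437,247),.076),e2=back(T,tz(516,184),.096),
  s3=back(S,sz(455,148),.100),s4=back(S,sz(519,152),.100),b1=back(S,sz(425,241),.052),b0=back(S,sz(487,247),.052),b2=back(S,sz(547,256),.052)).items():print(n,p,L(p))
print('knob expect',o[:2]+Rm@[0,.162])
E
```

```text
[[ 0.623   0.2312  0.064 ]
 [ 0.6736 -0.0347  0.064 ]
 [ 0.476  -0.072   0.064 ]
 [ 0.4237  0.1908  0.064 ]]
[0.549  0.0788 0.064 ] yaw 0.19225900522869369 [np.float64(0.2706856362454204), np.float64(0.20108061236382696), np.float64(0.2678984693606822), np.float64(0.2033449616469563)]
scene origin check [array([0.6249, 0.2327, 0.064 ]), array([ 0.673 , -0.0306,  0.064 ]), array([ 0.4767, -0.0722,  0.064 ]), array([0.4292, 0.1938, 0.064 ])]
knob [0.5178 0.2362 0.111 ] [-0.0006  0.1604]
dish [0.556  0.1704 0.068 ] [0.0243 0.0886]
e1 [0.5536 0.0482 0.076 ] [-0.0014 -0.031 ]
e2 [0.5841 0.0059 0.096 ] [ 0.0205 -0.0783]
s3 [0.5676 0.0398 0.1   ] [ 0.0107 -0.0418]
s4 [0.5857 0.017  0.1   ] [ 0.0242 -0.0677]
b1 [0.5545 0.0465 0.052 ] [-0.0008 -0.0328]
b0 [0.5715 0.0228 0.052 ] [ 0.0113 -0.0593]
b2 [ 0.5859 -0.0017  0.052 ] [ 0.0207 -0.0861]
knob expect [0.5181 0.2379]
```

```bash
cat >> h.py <<'E'
def plan(way,op):
    """way: list of (pos, tool-y angle deg or None, rows); tool kept pointing down; prints tool-axis rows"""
    s=get_state();M=R.from_quat(s['tcp_rot']).as_matrix();p=s['eef_pos'].copy();a=np.arctan2(M[1,1],M[0,1])
    tilt=np.cross(M[:,2],[0,0,-1]);print('tilt',np.round(M.T@tilt,4),'ang',np.degrees(a).round(2))
    k=0
    for q,b,n in way:
        q=np.array(q);b=a if b is None else np.radians(b)
        d0=np.linalg.norm(q-p)/n
        for i in range(n):
            st=(q-p)/(n-i);t=(b-a)/(n-i)
            B=np.c_[[-np.sin(a),np.cos(a),0],[np.cos(a),np.sin(a),0],[0,0,-1]]
            l=np.round(B.T@st,3);w=round(-t,3)
            p=p+B@l;a-=w;k+=1
            print(f"[{op},{[float(x) for x in l]},[0,0,{w}]],",end='' if k%10 else '\n')
    print('\nend',p,np.degrees(a),'rows',k)
E
python3 -c "
from h import *
plan([((.572,.025,.215),33.5,20)],1)"
```

```text
tilt [-0.0021 -0.0003  0.    ] ang 63.2
[1,[-0.025, -0.02, 0.001],[0,0,0.026]],[1,[-0.025, -0.019, 0.001],[0,0,0.026]],[1,[-0.026, -0.018, 0.001],[0,0,0.026]],[1,[-0.026, -0.018, 0.001],[0,0,0.026]],[1,[-0.027, -0.017, 0.001],[0,0,0.026]],[1,[-0.027, -0.016, 0.001],[0,0,0.026]],[1,[-0.028, -0.016, 0.001],[0,0,0.026]],[1,[-0.028, -0.015, 0.001],[0,0,0.026]],[1,[-0.029, -0.014, 0.001],[0,0,0.026]],[1,[-0.029, -0.013, 0.001],[0,0,0.026]],
[1,[-0.029, -0.013, 0.001],[0,0,0.026]],[1,[-0.03, -0.012, 0.0],[0,0,0.026]],[1,[-0.03, -0.011, 0.001],[0,0,0.026]],[1,[-0.03, -0.01, 0.0],[0,0,0.026]],[1,[-0.03, -0.01, 0.001],[0,0,0.026]],[1,[-0.031, -0.009, 0.0],[0,0,0.026]],[1,[-0.031, -0.008, 0.001],[0,0,0.026]],[1,[-0.031, -0.007, 0.0],[0,0,0.025]],[1,[-0.031, -0.006, 0.001],[0,0,0.026]],[1,[-0.031, -0.005, 0.0],[0,0,0.025]],

end [0.57218087 0.02502547 0.21506751] 33.51879962008254 rows 20
```

Call:
{"op": "move_arm", "data": {
  "moves": [
    [0.55, [-0.025, -0.02, 0.001], [0, 0, 0.026]],
    [0.55, [-0.025, -0.019, 0.001], [0, 0, 0.026]],
    [0.55, [-0.026, -0.018, 0.001], [0, 0, 0.026]],
    [0.55, [-0.026, -0.018, 0.001], [0, 0, 0.026]],
    [0.55, [-0.027, -0.017, 0.001], [0, 0, 0.026]],
    [0.55, [-0.027, -0.016, 0.001], [0, 0, 0.026]],
    [0.55, [-0.028, -0.016, 0.001], [0, 0, 0.026]],
    [0.55, [-0.028, -0.015, 0.001], [0, 0, 0.026]],
    [0.55, [-0.029, -0.014, 0.001], [0, 0, 0.026]],
    [0.55, [-0.029, -0.013, 0.001], [0, 0, 0.026]]
  ],
  "grip_force": 40
}}

```text
time: 0.93
eef_pos: [0.4382, 0.3125, 0.2208]
tcp_rot: [0.356, 0.934, -0.0, -0.0]
contact_force: [-0.4, 0.2, -0.9]
opening: 0.55
finger_force: 0.0
```

Call:
{"op": "move_arm", "data": {
  "moves": [
    [0.55, [-0.029, -0.013, 0.001], [0, 0, 0.026]],
    [0.55, [-0.03, -0.012, 0.0], [0, 0, 0.026]],
    [0.55, [-0.03, -0.011, 0.001], [0, 0, 0.026]],
    [0.55, [-0.03, -0.01, 0.0], [0, 0, 0.026]],
    [0.55, [-0.03, -0.01, 0.001], [0, 0, 0.026]],
    [0.55, [-0.031, -0.009, 0.0], [0, 0, 0.026]],
    [0.55, [-0.031, -0.008, 0.001], [0, 0, 0.026]],
    [0.55, [-0.031, -0.007, 0.0], [0, 0, 0.025]],
    [0.55, [-0.031, -0.006, 0.001], [0, 0, 0.026]],
    [0.55, [-0.031, -0.005, 0.0], [0, 0, 0.025]]
  ]
}}

```text
time: 1.77
eef_pos: [0.5725, 0.024, 0.2156]
tcp_rot: [0.474, 0.881, -0.0, -0.001]
contact_force: [0.7, 0.4, -0.1]
opening: 0.546
finger_force: 0.0
```

```bash
python3 - <<'E'
from h import *
s=get_state();print(s['time'],s['eef_pos'],s['contact_force'],s['dq'].round(3))
c=cam('wrist');np.savez('w1.npz',K=c[0],A=c[1],t=c[2])
cv2.imwrite('pics/w1.png',cv2.cvtColor(read_camera('wrist'),cv2.COLOR_RGB2BGR))
E
```

```text
1.7667 [0.57249783 0.02397657 0.21557684] [ 0.72972523  0.43192855 -0.12111598] [-0.568  0.318 -0.338  0.003  0.017 -0.268]
```

View pics/w1.png

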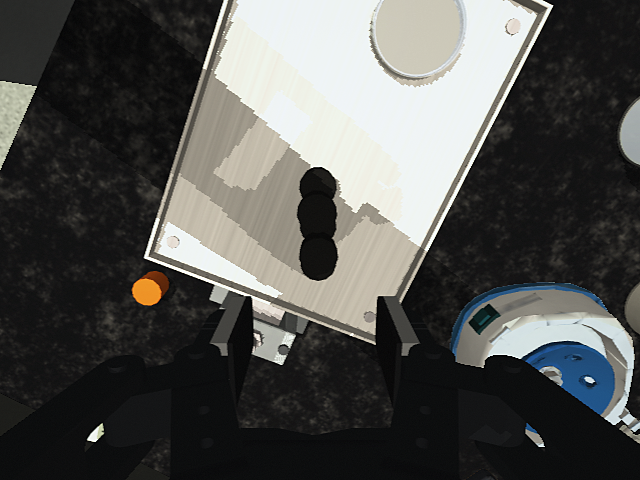

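The wrist view shows the row vertical at column ~318, so my grasp angle is right. b1's top is near (318,183), s3's near (317,213) and s4's near (318,256). I'll stretch the contrast to separate the tops.

```bash
python3 - <<'E'
from h import *
i=cv2.imread('pics/w1.png')[150:295,270:370].astype(float)
j=np.clip(i*6-20,0,255).astype(np.uint8)
cv2.imwrite('pics/w1z.png',cv2.resize(j,None,fx=4,fy=4,interpolation=cv2.INTER_NEAREST))
E
```

```text
(no output)
```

View pics/w1z.png

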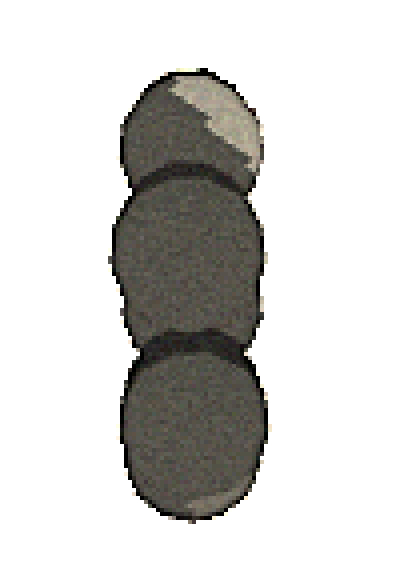

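```bash
python3 - <<'E'
from h import *
d=np.load('w1.npz');c=(d['K'],d['A'],d['t'])
w=lambda u,v:(270+u/4-.4,150+v/4-.4)
np.set_printoptions(precision=4,suppress=True)
P={n:back(c,w(u,v),z) for n,u,v,z in (('s3',189,252,.1),('s3up',189,178,.1),('s4',194,430,.1),('s4up',194,357,.1),('b1',191,142,.076),('b1up',191,70,.076),('b2low',200,518,.076))}
for n,p in P.items():print(n,p)
e=P['s4']-P['s3'];print(np.linalg.norm(e),np.degrees(np.arctan2(e[1],e[0])))
e=P['b2low']-P['b1up'];print(np.linalg.norm(e),np.degrees(np.arctan2(e[1],e[0])))
print('dishrim',back(c,(418,34),.068))
s=get_state();print(s['eef_pos'])
E
```

```text
s3 [0.5643 0.0394 0.1   ]
s3up [0.5576 0.0495 0.1   ]
s4 [0.5818 0.0145 0.1   ]
s4up [0.5748 0.0251 0.1   ]
b1 [0.5566 0.0519 0.076 ]
b1up [0.5498 0.0622 0.076 ]
b2low [ 0.5967 -0.0056  0.076 ]
0.030445582640924534 -54.91276569260719
0.0824944883368905 -55.307610904246545
dishrim [0.5577 0.169  0.068 ]
[0.5748 0.0192 0.2159]
```

```bash
python3 -c "
from h import *
plan([((.565,.0397,.125),34.8,6)],.55)"
```

```text
tilt [-0.001   0.0039  0.    ] ang 33.19
[0.55,[0.004, 0.001, 0.015],[0,0,-0.005]],[0.55,[0.004, 0.0, 0.015],[0,0,-0.005]],[0.55,[0.004, 0.001, 0.015],[0,0,-0.005]],[0.55,[0.003, 0.0, 0.015],[0,0,-0.004]],[0.55,[0.004, 0.001, 0.015],[0,0,-0.005]],[0.55,[0.003, 0.0, 0.016],[0,0,-0.004]],
end [0.56505066 0.03915872 0.12485166] 34.79578229977538 rows 6
```

Call:
{"op": "move_arm", "data": {
  "moves": [
    [0.55, [0.004, 0.001, 0.015], [0, 0, -0.005]],
    [0.55, [0.004, 0.0, 0.015], [0, 0, -0.005]],
    [0.55, [0.004, 0.001, 0.015], [0, 0, -0.005]],
    [0.55, [0.003, 0.0, 0.015], [0, 0, -0.004]],
    [0.55, [0.004, 0.001, 0.015], [0, 0, -0.005]],
    [0.55, [0.003, 0.0, 0.016], [0, 0, -0.004]],
    [0.55, [0, 0, 0], [0, 0, 0]],
    [0.55, [0, 0, 0], [0, 0, 0]],
    [0.55, [0, 0, 0], [0, 0, 0]],
    [0.55, [0, 0, 0], [0, 0, 0]]
  ]
}}

```text
time: 2.65
eef_pos: [0.5636, 0.0452, 0.1267]
tcp_rot: [0.461, 0.887, 0.0, 0.001]
contact_force: [0.4, 0.1, 0.8]
opening: 0.548
finger_force: 0.0
```

```bash
python3 -c "
from h import *
plan([((.565,.0397,.075),34.8,5)],.55)"
```

```text
tilt [0.0018 0.0016 0.    ] ang 35.12
[0.55,[-0.001, -0.0, 0.01],[0,0,0.001]],[0.55,[-0.001, -0.001, 0.01],[0,0,0.001]],[0.55,[-0.001, -0.0, 0.011],[0,0,0.001]],[0.55,[-0.001, -0.001, 0.01],[0,0,0.001]],[0.55,[-0.001, -0.0, 0.011],[0,0,0.001]],
end [0.56484308 0.03995914 0.07474842] 34.828548041317575 rows 5
```

Call:
{"op": "move_arm", "data": {
  "moves": [
    [0.55, [-0.001, 0, 0.01], [0, 0, 0.001]],
    [0.55, [-0.001, -0.001, 0.01], [0, 0, 0.001]],
    [0.55, [-0.001, 0, 0.011], [0, 0, 0.001]],
    [0.55, [-0.001, -0.001, 0.01], [0, 0, 0.001]],
    [0.55, [-0.001, 0, 0.011], [0, 0, 0.001]],
    [0.55, [0, 0, 0], [0, 0, 0]],
    [0.1, [0, 0, 0], [0, 0, 0]],
    [0.1, [0, 0, 0], [0, 0, 0]],
    [0.1, [0, 0, 0], [0, 0, 0]],
    [0.1, [0, 0, 0], [0, 0, 0]]
  ],
  "grip_force": 30
}}

```text
time: 3.48
eef_pos: [0.5644, 0.0401, 0.074]
tcp_rot: [0.463, 0.886, 0.0, 0.001]
contact_force: [-0.4, 0.2, -0.4]
opening: 0.296
finger_force: 29.4
```

```bash
python3 -c "
from h import *
s=get_state();print(s['opening'],s['finger_force'],s['contact_force'],s['eef_pos'])
plan([((.565,.0397,.115),34.8,3),((.504,.050,.085),34.8,4),((.504,.050,.054),34.8,3)],.1)"
```

```text
0.2963780702456438 29.424081112138083 [-0.39346065  0.24111416 -0.36474056] [0.56437823 0.04012555 0.0740032 ]
tilt [0.0009 0.0009 0.    ] ang 34.84
[0.1,[-0.0, 0.0, -0.014],[0,0,0.0]],[0.1,[-0.0, 0.0, -0.013],[0,0,0.0]],[0.1,[-0.001, 0.0, -0.014],[0,0,0.001]],[0.1,[0.011, -0.011, 0.008],[0,0,-0.0]],[0.1,[0.011, -0.011, 0.007],[0,0,-0.0]],[0.1,[0.011, -0.011, 0.008],[0,0,-0.0]],[0.1,[0.011, -0.011, 0.007],[0,0,-0.0]],[0.1,[-0.0, 0.0, 0.01],[0,0,-0.0]],[0.1,[-0.0, 0.0, 0.011],[0,0,-0.0]],[0.1,[-0.0, 0.0, 0.01],[0,0,-0.0]],

end [0.50371038 0.05033946 0.0540032 ] 34.785534710613696 rows 10
```

Call:
{"op": "move_arm", "data": {
  "moves": [
    [0.1, [0, 0, -0.014], [0, 0, 0]],
    [0.1, [0, 0, -0.013], [0, 0, 0]],
    [0.1, [-0.001, 0, -0.014], [0, 0, 0]],
    [0.1, [0.011, -0.011, 0.008], [0, 0, 0]],
    [0.1, [0.011, -0.011, 0.007], [0, 0, 0]],
    [0.1, [0.011, -0.011, 0.008], [0, 0, 0]],
    [0.1, [0.011, -0.011, 0.007], [0, 0, 0]],
    [0.1, [0, 0, 0.01], [0, 0, 0]],
    [0.1, [0, 0, 0.011], [0, 0, 0]],
    [0.1, [0, 0, 0.007], [0, 0, 0]]
  ]
}}

```text
time: 4.32
eef_pos: [0.5039, 0.0502, 0.0559]
tcp_rot: [0.463, 0.886, 0.0, 0.001]
contact_force: [-0.5, 0.5, -0.6]
opening: 0.296
finger_force: 29.5
```

Call:
{"op": "move_arm", "data": {
  "moves": [
    [0.1, [0, 0, 0.002], [0, 0, 0]],
    [0.1, [0, 0, 0.001], [0, 0, 0]],
    [0.1, [0, 0, 0.001], [0, 0, 0]],
    [0.1, [0, 0, 0.001], [0, 0, 0]],
    [0.1, [0, 0, 0.001], [0, 0, 0]],
    [0.1, [0, 0, 0], [0, 0, 0]],
    [0.1, [0, 0, 0], [0, 0, 0]],
    [0.1, [0, 0, 0], [0, 0, 0]],
    [0.1, [0, 0, 0], [0, 0, 0]],
    [0.1, [0, 0, 0], [0, 0, 0]]
  ]
}}

```text
time: 5.15
eef_pos: [0.5041, 0.0501, 0.052]
tcp_rot: [0.463, 0.886, 0.0, 0.001]
contact_force: [-2.2, -1.0, 5.6]
opening: 0.299
finger_force: 33.0
```

Call:
{"op": "move_arm", "data": {
  "moves": [
    [0.42, [0, 0, 0], [0, 0, 0]],
    [0.42, [0, 0, 0], [0, 0, 0]],
    [0.42, [0, 0, 0], [0, 0, 0]],
    [0.45, [0, 0, -0.006], [0, 0, 0]],
    [0.45, [0, 0, -0.015], [0, 0, 0]],
    [0.45, [0, 0, -0.02], [0, 0, 0]],
    [0.55, [0, 0, -0.025], [0, 0, 0]],
    [0.55, [0, 0, -0.015], [0, 0, 0]],
    [0.55, [0, 0, 0], [0, 0, 0]],
    [0.55, [0, 0, 0], [0, 0, 0]]
  ]
}}

```text
time: 5.98
eef_pos: [0.5036, 0.0503, 0.132]
tcp_rot: [0.463, 0.886, 0.0, 0.001]
contact_force: [-0.2, -0.8, -0.4]
opening: 0.547
finger_force: 0.0
```

```bash
python3 -c "
from h import *
cv2.imwrite('pics/t2.png',cv2.cvtColor(read_camera('scene'),cv2.COLOR_RGB2BGR)[205:335,220:400])
plan([((.581,.0169,.128),34.8,5),((.581,.0169,.075),34.8,5)],.55)"
```

```text
tilt [-0.0007 -0.0007  0.    ] ang 34.83
[0.55,[-0.014, 0.009, 0.001],[0,0,0.0]],[0.55,[-0.015, 0.009, 0.0],[0,0,0.0]],[0.55,[-0.014, 0.009, 0.001],[0,0,0.0]],[0.55,[-0.015, 0.009, 0.0],[0,0,0.0]],[0.55,[-0.014, 0.009, 0.001],[0,0,0.001]],[0.55,[-0.0, 0.0, 0.011],[0,0,-0.0]],[0.55,[-0.0, 0.0, 0.01],[0,0,-0.0]],[0.55,[-0.0, 0.0, 0.011],[0,0,-0.0]],[0.55,[-0.0, 0.0, 0.01],[0,0,-0.0]],[0.55,[-0.0, 0.0, 0.011],[0,0,-0.0]],

end [0.5806891  0.0169745  0.07461071] 34.77528844463955 rows 10
```

Call:
{"op": "move_arm", "data": {
  "moves": [
    [0.55, [-0.014, 0.009, 0.001], [0, 0, 0]],
    [0.55, [-0.015, 0.009, 0], [0, 0, 0]],
    [0.55, [-0.014, 0.009, 0.001], [0, 0, 0]],
    [0.55, [-0.015, 0.009, 0], [0, 0, 0]],
    [0.55, [-0.014, 0.009, 0.001], [0, 0, 0]],
    [0.55, [0, 0, 0.011], [0, 0, 0]],
    [0.55, [0, 0, 0.01], [0, 0, 0]],
    [0.55, [0, 0, 0.011], [0, 0, 0]],
    [0.55, [0, 0, 0.01], [0, 0, 0]],
    [0.55, [0, 0, 0.01], [0, 0, 0]]
  ]
}}

```text
time: 6.87
eef_pos: [0.5795, 0.0175, 0.074]
tcp_rot: [0.463, 0.886, -0.0, -0.001]
contact_force: [-0.5, 0.2, 0.4]
opening: 0.552
finger_force: 0.0
```

Call:
{"op": "move_arm", "data": {
  "moves": [
    [0.55, [0, 0, 0], [0, 0, 0]],
    [0.55, [0, 0, 0], [0, 0, 0]],
    [0.1, [0, 0, 0], [0, 0, 0]],
    [0.1, [0, 0, 0], [0, 0, 0]],
    [0.1, [0, 0, 0], [0, 0, 0]],
    [0.1, [0, 0, 0], [0, 0, 0]],
    [0.1, [0, 0, 0], [0, 0, 0]],
    [0.1, [0, 0, -0.013], [0, 0, 0]],
    [0.1, [0, 0, -0.014], [0, 0, 0]],
    [0.1, [0, 0, -0.013], [0, 0, 0]]
  ]
}}

```text
time: 7.7
eef_pos: [0.5812, 0.0169, 0.1175]
tcp_rot: [0.463, 0.886, -0.0, -0.0]
contact_force: [0.5, 0.6, -0.2]
opening: 0.293
finger_force: 29.6
```

```bash
python3 -c "
from h import *
plan([((.516,-.014,.085),34.8,5),((.516,-.014,.056),34.8,3)],.1)"
```

```text
tilt [-0.0002 -0.0001  0.    ] ang 34.84
[0.1,[0.002, -0.014, 0.006],[0,0,0.0]],[0.1,[0.002, -0.014, 0.007],[0,0,0.0]],[0.1,[0.003, -0.014, 0.006],[0,0,0.0]],[0.1,[0.002, -0.015, 0.007],[0,0,0.0]],[0.1,[0.003, -0.014, 0.006],[0,0,0.001]],[0.1,[-0.0, -0.0, 0.01],[0,0,-0.0]],[0.1,[-0.0, -0.0, 0.01],[0,0,-0.0]],[0.1,[-0.0, -0.0, 0.009],[0,0,-0.0]],
end [ 0.5160622  -0.01380585  0.05649568] 34.780034285209965 rows 8
```

View pics/t2.png

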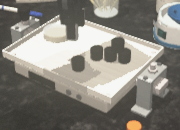

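Stopper 3 stands upright on its own at crop (78,62), and the other four haven't moved. Next I place stopper 4.

Call:
{"op": "move_arm", "data": {
  "moves": [
    [0.1, [0.002, -0.014, 0.004], [0, 0, 0]],
    [0.1, [0.002, -0.014, 0.005], [0, 0, 0]],
    [0.1, [0.003, -0.014, 0.006], [0, 0, 0]],
    [0.1, [0.002, -0.015, 0.007], [0, 0, 0]],
    [0.1, [0.003, -0.014, 0.01], [0, 0, 0]],
    [0.1, [0, 0, 0.01], [0, 0, 0]],
    [0.1, [0, 0, 0.01], [0, 0, 0]],
    [0.1, [0, 0, 0.009], [0, 0, 0]],
    [0.1, [0, 0, 0], [0, 0, 0]],
    [0.1, [0, 0, 0], [0, 0, 0]]
  ]
}}

```text
time: 8.53
eef_pos: [0.5165, -0.0136, 0.0549]
tcp_rot: [0.463, 0.886, -0.0, -0.0]
contact_force: [-0.1, -0.5, -0.2]
opening: 0.294
finger_force: 29.6
```

Call:
{"op": "move_arm", "data": {
  "moves": [
    [0.1, [0, 0, 0.001], [0, 0, 0]],
    [0.1, [0, 0, 0.001], [0, 0, 0]],
    [0.1, [0, 0, 0.001], [0, 0, 0]],
    [0.1, [0, 0, 0.001], [0, 0, 0]],
    [0.1, [0, 0, 0.001], [0, 0, 0]],
    [0.1, [0, 0, 0], [0, 0, 0]],
    [0.1, [0, 0, 0], [0, 0, 0]],
    [0.1, [0, 0, 0], [0, 0, 0]],
    [0.1, [0, 0, 0], [0, 0, 0]],
    [0.1, [0, 0, 0], [0, 0, 0]]
  ]
}}

```text
time: 9.37
eef_pos: [0.517, -0.0139, 0.0531]
tcp_rot: [0.463, 0.886, -0.0, 0.0]
contact_force: [-5.4, 0.8, 13.3]
opening: 0.295
finger_force: 30.6
```

Call:
{"op": "move_arm", "data": {
  "moves": [
    [0.42, [0, 0, -0.001], [0, 0, 0]],
    [0.42, [0, 0, 0], [0, 0, 0]],
    [0.42, [0, 0, 0], [0, 0, 0]],
    [0.45, [0, 0, -0.006], [0, 0, 0]],
    [0.45, [0, 0, -0.015], [0, 0, 0]],
    [0.45, [0, 0, -0.025], [0, 0, 0]],
    [0.55, [0, 0, -0.035], [0, 0, 0]],
    [0.55, [0, 0, -0.035], [0, 0, 0]],
    [0.55, [0, 0, 0], [0, 0, 0]],
    [0.55, [0, 0, 0], [0, 0, 0]]
  ]
}}

```text
time: 10.2
eef_pos: [0.5179, -0.0142, 0.1705]
tcp_rot: [0.463, 0.886, 0.001, 0.003]
contact_force: [0.1, -0.1, -0.7]
opening: 0.552
finger_force: 0.0
```

```bash
python3 - <<'E'
from h import *
c=cam('wrist');np.savez('w2.npz',K=c[0],A=c[1],t=c[2])
i=read_camera('wrist');cv2.imwrite('pics/w2.png',cv2.cvtColor(np.clip(i.astype(float)*2,0,255).astype(np.uint8),cv2.COLOR_RGB2BGR))
plan([((.5733,.0283,.12),34.8,6)],.55)
E
```

```text
tilt [0.0011 0.0012 0.    ] ang 34.84
[0.55,[0.0, 0.012, 0.008],[0,0,0.0]],[0.55,[0.0, 0.012, 0.008],[0,0,0.0]],[0.55,[0.001, 0.012, 0.008],[0,0,0.0]],[0.55,[0.0, 0.012, 0.008],[0,0,0.0]],[0.55,[0.001, 0.011, 0.008],[0,0,0.0]],[0.55,[0.0, 0.012, 0.008],[0,0,0.001]],
end [0.57355966 0.02834636 0.12010058] 34.78253489241293 rows 6
```

View pics/w2.png

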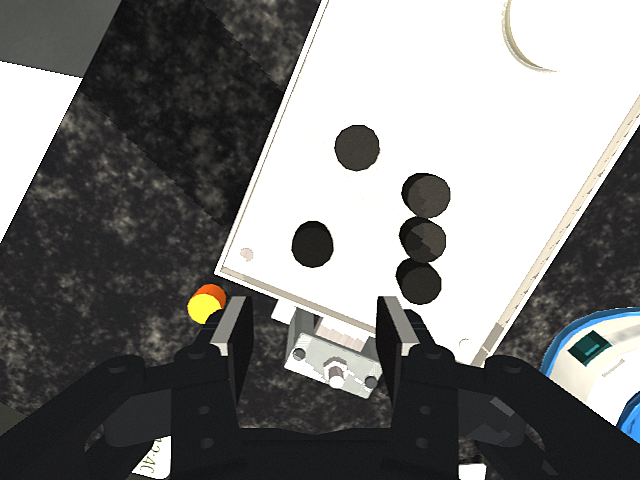

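All stoppers stand upright. Tops: b1 (429,194), b0 (425,240), b2 (420,283), s3 (357,147), s4 (312,244).

```bash
python3 - <<'E'
from h import *
d=np.load('w2.npz');c=(d['K'],d['A'],d['t'])
for n,p in dict(b1=(429,194),b0=(425,240),b2=(420,283),s3=(357,147),s4=(312,244)).items():print(n,back(c,p,.076).round(4))
E
```

```text
b1 [0.5555 0.0513 0.076 ]
b0 [0.5714 0.028  0.076 ]
b2 [0.5867 0.0044 0.076 ]
s3 [0.5045 0.0487 0.076 ]
s4 [ 0.5162 -0.0134  0.076 ]
```

Call:
{"op": "move_arm", "data": {
  "moves": [
    [0.55, [0, 0.012, 0.008], [0, 0, 0]],
    [0.55, [0, 0.012, 0.008], [0, 0, 0]],
    [0.55, [0.001, 0.012, 0.008], [0, 0, 0]],
    [0.55, [0, 0.012, 0.008], [0, 0, 0]],
    [0.55, [0.001, 0.011, 0.008], [0, 0, 0]],
    [0.55, [0, 0.012, 0.008], [0, 0, 0]],
    [0.55, [0, 0, 0], [0, 0, 0]],
    [0.55, [0, 0, 0], [0, 0, 0]],
    [0.55, [0, 0, 0], [0, 0, 0]],
    [0.55, [0, 0, 0], [0, 0, 0]]
  ]
}}

```text
time: 11.08
eef_pos: [0.5727, 0.0281, 0.1191]
tcp_rot: [0.463, 0.886, -0.0, -0.0]
contact_force: [0.3, 0.2, -0.7]
opening: 0.547
finger_force: 0.0
```

Call:
{"op": "move_arm", "data": {
  "moves": [
    [0.55, [0, -0.001, 0.011], [0, 0, 0]],
    [0.55, [0, 0, 0.011], [0, 0, 0]],
    [0.55, [0, 0, 0.011], [0, 0, 0]],
    [0.55, [0, 0, 0.011], [0, 0, 0]],
    [0.55, [0, 0, 0.01], [0, 0, 0]],
    [0.55, [0, 0, 0.008], [0, 0, 0]],
    [0.55, [0, 0, 0], [0, 0, 0]],
    [0.1, [0, 0, 0], [0, 0, 0]],
    [0.1, [0, 0, 0], [0, 0, 0]],
    [0.1, [0, 0, 0], [0, 0, 0]]
  ]
}}

```text
time: 11.92
eef_pos: [0.5731, 0.0278, 0.0581]
tcp_rot: [0.463, 0.886, 0.0, 0.001]
contact_force: [-0.5, -0.7, -0.0]
opening: 0.294
finger_force: 29.4
```

Call:
{"op": "move_arm", "data": {
  "moves": [
    [0.1, [0, 0, 0], [0, 0, 0]],
    [0.1, [0, 0, 0], [0, 0, 0]],
    [0.1, [0, 0, -0.005], [0, 0, 0]],
    [0.1, [0, 0, -0.008], [0, 0, 0]],
    [0.1, [0, 0, -0.01], [0, 0, 0]],
    [0.1, [0, 0, -0.01], [0, 0, 0]],
    [0.1, [0, 0, -0.015], [0, 0, 0]],
    [0.1, [0, 0, 0], [0, 0, 0]],
    [0.1, [0, 0, 0], [0, 0, 0]],
    [0.1, [0, 0, 0], [0, 0, 0]]
  ]
}}

```text
time: 12.75
eef_pos: [0.5723, 0.0278, 0.1054]
tcp_rot: [0.463, 0.886, 0.0, 0.0]
contact_force: [-0.6, 0.5, -0.2]
opening: 0.293
finger_force: 29.5
```

```bash
python3 - <<'E'
from h import *
plan([((.491,.114,.095),34.8,6),((.491,.114,.060),34.8,4)],.1)
E
```

```text
tilt [0.0001 0.0001 0.    ] ang 34.83
[0.1,[0.02, -0.003, 0.002],[0,0,0.0]],[0.1,[0.019, -0.003, 0.002],[0,0,0.0]],[0.1,[0.02, -0.003, 0.002],[0,0,0.0]],[0.1,[0.019, -0.003, 0.001],[0,0,0.0]],[0.1,[0.02, -0.003, 0.002],[0,0,0.0]],[0.1,[0.019, -0.003, 0.001],[0,0,0.001]],[0.1,[0.0, 0.0, 0.009],[0,0,-0.0]],[0.1,[0.0, 0.0, 0.009],[0,0,-0.0]],[0.1,[0.0, 0.0, 0.009],[0,0,-0.0]],[0.1,[0.0, 0.0, 0.008],[0,0,-0.0]],

end [0.49073379 0.11357633 0.06040918] 34.777534862021696 rows 10
```

Call:
{"op": "move_arm", "data": {
  "moves": [
    [0.1, [0.02, -0.003, 0.001], [0, 0, 0]],
    [0.1, [0.019, -0.003, 0.001], [0, 0, 0]],
    [0.1, [0.02, -0.003, 0.001], [0, 0, 0]],
    [0.1, [0.019, -0.003, 0.003], [0, 0, 0]],
    [0.1, [0.02, -0.003, 0.002], [0, 0, 0]],
    [0.1, [0.019, -0.003, 0.002], [0, 0, 0]],
    [0.1, [0, 0, 0.009], [0, 0, 0]],
    [0.1, [0, 0, 0.009], [0, 0, 0]],
    [0.1, [0, 0, 0.009], [0, 0, 0]],
    [0.1, [0, 0, 0.008], [0, 0, 0]]
  ]
}}

```text
time: 13.58
eef_pos: [0.4909, 0.113, 0.0588]
tcp_rot: [0.463, 0.886, -0.0, -0.0]
contact_force: [-0.3, -0.3, 0.6]
opening: 0.29
finger_force: 29.5
```

Call:
{"op": "move_arm", "data": {
  "moves": [
    [0.1, [0, 0, 0], [0, 0, 0]],
    [0.1, [0, 0, 0.001], [0, 0, 0]],
    [0.1, [0, 0, 0.001], [0, 0, 0]],
    [0.1, [0, 0, 0.001], [0, 0, 0]],
    [0.1, [0, 0, 0], [0, 0, 0]],
    [0.1, [0, 0, 0], [0, 0, 0]],
    [0.1, [0, 0, 0], [0, 0, 0]],
    [0.1, [0, 0, 0], [0, 0, 0]],
    [0.1, [0, 0, 0], [0, 0, 0]],
    [0.1, [0, 0, 0], [0, 0, 0]]
  ]
}}

```text
time: 14.42
eef_pos: [0.4911, 0.1136, 0.0576]
tcp_rot: [0.463, 0.886, 0.0, 0.0]
contact_force: [0.1, -0.9, 1.4]
opening: 0.292
finger_force: 29.8
```

Contact is just made, so I release, rise and look.

Call:
{"op": "move_arm", "data": {
  "moves": [
    [0.42, [0, 0, 0.0], [0, 0, 0]],
    [0.42, [0, 0, 0], [0, 0, 0]],
    [0.42, [0, 0, 0], [0, 0, 0]],
    [0.45, [0, 0, -0.006], [0, 0, 0]],
    [0.45, [0, 0, -0.015], [0, 0, 0]],
    [0.45, [0, 0, -0.025], [0, 0, 0]],
    [0.55, [0, 0, -0.04], [0, 0, 0]],
    [0.55, [0, 0, -0.041], [0, 0, 0]],
    [0.55, [0, 0, -0.025], [0, 0, 0]],
    [0.55, [0, 0, 0], [0, 0, 0]]
  ]
}}

```text
time: 15.25
eef_pos: [0.4948, 0.1138, 0.2176]
tcp_rot: [0.463, 0.886, 0.003, 0.006]
contact_force: [0.5, 0.5, 0.5]
opening: 0.548
finger_force: 0.0
```

```bash
python3 - <<'E'
from h import *
plan([((.518,.200,.205),34.8,6)],.6)
E
```

```text
tilt [0.0119 0.0078 0.    ] ang 34.85
[0.6,[0.01, 0.011, 0.002],[0,0,0.0]],[0.6,[0.009, 0.011, 0.002],[0,0,0.0]],[0.6,[0.01, 0.012, 0.002],[0,0,0.0]],[0.6,[0.009, 0.011, 0.002],[0,0,0.0]],[0.6,[0.01, 0.012, 0.002],[0,0,0.0]],[0.6,[0.009, 0.011, 0.003],[0,0,0.001]],
end [0.51798459 0.19946261 0.20456826] 34.79544401118586 rows 6
```

Call:
{"op": "move_arm", "data": {
  "moves": [
    [0.6, [0.01, 0.011, 0.002], [0, 0, 0]],
    [0.6, [0.009, 0.011, 0.002], [0, 0, 0]],
    [0.6, [0.01, 0.012, 0.002], [0, 0, 0]],
    [0.6, [0.009, 0.011, 0.002], [0, 0, 0]],
    [0.6, [0.01, 0.012, 0.002], [0, 0, 0]],
    [0.6, [0.009, 0.011, 0.003], [0, 0, 0]],
    [0.6, [0, 0, 0], [0, 0, 0]],
    [0.6, [0, 0, 0], [0, 0, 0]],
    [0.6, [0, 0, 0], [0, 0, 0]],
    [0.6, [0, 0, 0], [0, 0, 0]]
  ]
}}

```text
time: 16.08
eef_pos: [0.514, 0.1987, 0.1963]
tcp_rot: [0.463, 0.886, -0.0, -0.0]
contact_force: [-1.0, 1.5, 0.9]
opening: 0.597
finger_force: 0.0
```

```bash
python3 - <<'E'
from h import *
c=cam('wrist');np.savez('w3.npz',K=c[0],A=c[1],t=c[2])
i=read_camera('wrist');cv2.imwrite('pics/w3.png',cv2.cvtColor(np.clip(i.astype(float)*2,0,255).astype(np.uint8),cv2.COLOR_RGB2BGR))
print(proj(c,[.518,.237,.111]),get_state()['eef_pos'])
E
```

```text
[358.3023979  202.75844191] [0.51404081 0.19861947 0.19641899]
```

View pics/w3.png

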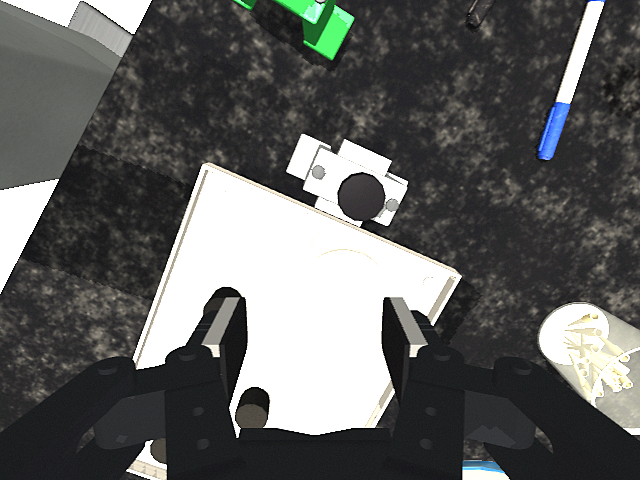

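The knob top is at (361.5,197). I'll locate it and use the last picture, a composite of scene and top crops, to check all the stoppers before pulling.

```bash
python3 - <<'E'
from h import *
d=np.load('w3.npz');c=(d['K'],d['A'],d['t'])
k=back(c,(361.5,197),.111);print(k)
a=cv2.resize(read_camera('scene')[210:330,220:400],None,fx=4.2,fy=4.2,interpolation=cv2.INTER_CUBIC)
T=cam('top');b=read_camera('top');b=cv2.resize(b[200:305,232:392],None,fx=3,fy=3)
o=np.zeros((600,800,3),np.uint8);o[:504,:756]=a
o2=np.zeros((600,800,3),np.uint8);o2[:420]=cv2.resize(a,(630,420)).repeat(1,0)[:, :630].tolist() and np.pad(cv2.resize(a,(630,420)),((0,0),(0,170),(0,0)));o2[420:600,:273]=cv2.resize(b,(273,180))
cv2.imwrite('pics/f.png',cv2.cvtColor(o2,cv2.COLOR_RGB2BGR))
plan([((k[0],k[1],.145),34.8,6)],.6)
E
```

```text
[0.51752355 0.24069726 0.111     ]
tilt [0.0002 0.0002 0.    ] ang 34.79
[0.6,[0.005, 0.004, 0.009],[0,0,-0.0]],[0.6,[0.006, 0.005, 0.009],[0,0,-0.0]],[0.6,[0.005, 0.004, 0.008],[0,0,-0.0]],[0.6,[0.006, 0.005, 0.009],[0,0,-0.0]],[0.6,[0.005, 0.004, 0.008],[0,0,-0.0]],[0.6,[0.006, 0.005, 0.009],[0,0,-0.0]],
end [0.5174608  0.24119809 0.14451181] 34.79250143198164 rows 6
```

View pics/f.png

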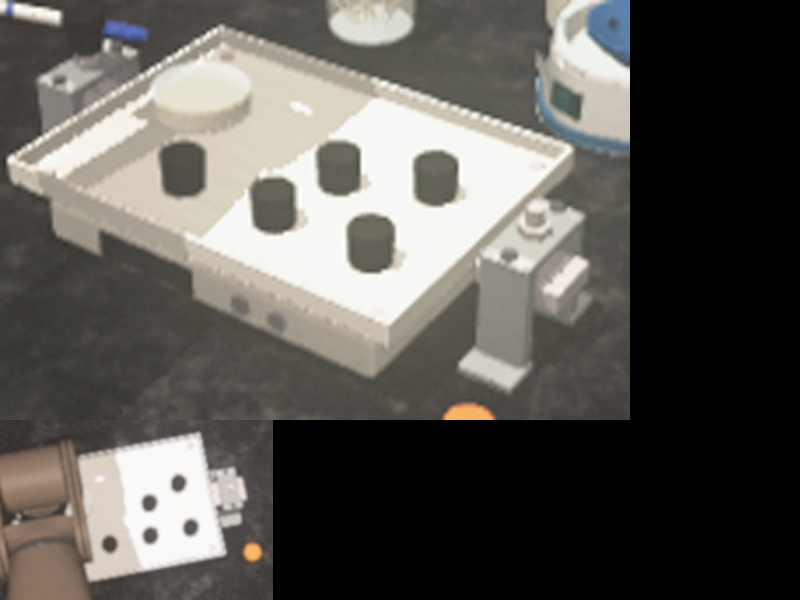

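All five stoppers stand upright and well apart, at (183,168), (273,204), (339,166), (436,176) and (370,241). The dish hasn't moved. Next is the knob.

Call:
{"op": "move_arm", "data": {
  "moves": [
    [0.6, [0.005, 0.004, 0.009], [0, 0, 0]],
    [0.6, [0.005, 0.005, 0.009], [0, 0, 0]],
    [0.6, [0.005, 0.004, 0.008], [0, 0, 0]],
    [0.6, [0.006, 0.005, 0.009], [0, 0, 0]],
    [0.6, [0.005, 0.004, 0.008], [0, 0, 0]],
    [0.6, [0.005, 0.004, 0.009], [0, 0, 0]],
    [0.6, [0, 0, 0], [0, 0, 0]],
    [0.6, [0, 0, 0], [0, 0, 0]],
    [0.6, [0, 0, 0], [0, 0, 0]],
    [0.6, [0, 0, 0], [0, 0, 0]]
  ]
}}

```text
time: 17.07
eef_pos: [0.5182, 0.2395, 0.145]
tcp_rot: [0.463, 0.886, 0.0, 0.0]
contact_force: [0.6, 0.4, -0.4]
opening: 0.597
finger_force: 0.0
```

```bash
python3 - <<'E'
from h import *
plan([((.518,.239,.086),34.8,7)],.6)
E
```

```text
tilt [0.0011 0.0005 0.    ] ang 34.83
[0.6,[-0.0, -0.0, 0.008],[0,0,0.0]],[0.6,[-0.0, -0.0, 0.008],[0,0,0.0]],[0.6,[-0.0, -0.0, 0.009],[0,0,0.0]],[0.6,[-0.0, -0.0, 0.008],[0,0,0.0]],[0.6,[-0.0, -0.0, 0.009],[0,0,0.0]],[0.6,[-0.0, -0.0, 0.008],[0,0,0.0]],[0.6,[-0.0, -0.0, 0.009],[0,0,0.0]],
end [0.51819969 0.23946571 0.08597915] 34.82713687567779 rows 7
```

Call:
{"op": "move_arm", "data": {
  "moves": [
    [0.6, [0, 0, 0.008], [0, 0, 0]],
    [0.6, [0, 0, 0.008], [0, 0, 0]],
    [0.6, [0, 0, 0.009], [0, 0, 0]],
    [0.6, [0, 0, 0.008], [0, 0, 0]],
    [0.6, [0, 0, 0.009], [0, 0, 0]],
    [0.6, [0, 0, 0.008], [0, 0, 0]],
    [0.6, [0, 0, 0.009], [0, 0, 0]],
    [0.6, [0, 0, 0], [0, 0, 0]],
    [0.6, [0, 0, 0], [0, 0, 0]],
    [0.6, [0, 0, 0], [0, 0, 0]]
  ]
}}

```text
time: 17.9
eef_pos: [0.518, 0.2396, 0.0855]
tcp_rot: [0.463, 0.886, 0.0, 0.0]
contact_force: [-0.8, -0.6, 0.6]
opening: 0.602
finger_force: 0.0
```

Call:
{"op": "move_arm", "data": {
  "moves": [
    [0.2, [0, 0, 0], [0, 0, 0]],
    [0.2, [0, 0, 0], [0, 0, 0]],
    [0.2, [0, 0, 0], [0, 0, 0]],
    [0.2, [0, 0, 0], [0, 0, 0]],
    [0.2, [0, 0, 0], [0, 0, 0]],
    [0.2, [0, 0, 0], [0, 0, 0]],
    [0.2, [0, 0, 0], [0, 0, 0]],
    [0.2, [0, 0, 0], [0, 0, 0]],
    [0.2, [0, 0, 0], [0, 0, 0]],
    [0.2, [0, 0, 0], [0, 0, 0]]
  ],
  "grip_force": 60
}}

```text
time: 18.73
eef_pos: [0.5184, 0.2398, 0.0863]
tcp_rot: [0.463, 0.886, 0.001, 0.001]
contact_force: [-0.8, -0.1, 5.0]
opening: 0.298
finger_force: 58.9
```

Call:
{"op": "move_arm", "data": {
  "moves": [
    [0.2, [0, 0, -0.001], [0, 0, 0]],
    [0.2, [0, 0, -0.001], [0, 0, 0]],
    [0.2, [0, 0, -0.001], [0, 0, 0]],
    [0.2, [0, 0, -0.001], [0, 0, 0]],
    [0.2, [0, 0, -0.001], [0, 0, 0]],
    [0.2, [0, 0, -0.001], [0, 0, 0]],
    [0.2, [0, 0, 0], [0, 0, 0]],
    [0.2, [0, 0, 0], [0, 0, 0]],
    [0.2, [0, 0, 0], [0, 0, 0]],
    [0.2, [0, 0, 0], [0, 0, 0]]
  ],
  "grip_force": 80
}}

```text
time: 19.57
eef_pos: [0.5182, 0.2397, 0.0895]
tcp_rot: [0.463, 0.886, 0.001, 0.001]
contact_force: [7.2, 1.9, -7.8]
opening: 0.294
finger_force: 78.9
```

Call:
{"op": "move_arm", "data": {
  "moves": [
    [0.2, [0, 0, -0.002], [0, 0, 0]],
    [0.2, [0, 0, -0.002], [0, 0, 0]],
    [0.2, [0, 0, -0.002], [0, 0, 0]],
    [0.2, [0, 0, -0.002], [0, 0, 0]],
    [0.2, [0, 0, -0.002], [0, 0, 0]],
    [0.2, [0, 0, -0.002], [0, 0, 0]],
    [0.2, [0, 0, 0], [0, 0, 0]],
    [0.2, [0, 0, 0], [0, 0, 0]],
    [0.2, [0, 0, 0], [0, 0, 0]],
    [0.2, [0, 0, 0], [0, 0, 0]]
  ]
}}

```text
time: 20.4
eef_pos: [0.5182, 0.2397, 0.1005]
tcp_rot: [0.463, 0.886, 0.001, 0.001]
contact_force: [9.0, 4.4, -11.5]
opening: 0.288
finger_force: 79.2
```

Call:
{"op": "move_arm", "data": {
  "moves": [
    [0.2, [0, 0, -0.001], [0, 0, 0]],
    [0.2, [0, 0, -0.001], [0, 0, 0]],
    [0.2, [0, 0, -0.001], [0, 0, 0]],
    [0.2, [0, 0, -0.001], [0, 0, 0]],
    [0.2, [0, 0, -0.001], [0, 0, 0]],
    [0.2, [0, 0, -0.001], [0, 0, 0]],
    [0.2, [0, 0, 0], [0, 0, 0]],
    [0.2, [0, 0, 0], [0, 0, 0]],
    [0.2, [0, 0, 0], [0, 0, 0]],
    [0.2, [0, 0, 0], [0, 0, 0]]
  ]
}}

```text
time: 21.23
eef_pos: [0.5182, 0.2397, 0.1059]
tcp_rot: [0.463, 0.886, 0.001, 0.001]
contact_force: [10.0, 4.3, -14.8]
opening: 0.291
finger_force: 79.2
```

Call:
{"op": "move_arm", "data": {
  "moves": [
    [0.2, [0, 0, -0.001], [0, 0, 0]],
    [0.2, [0, 0, -0.001], [0, 0, 0]],
    [0.2, [0, 0, 0], [0, 0, 0]],
    [0.2, [0, 0, 0], [0, 0, 0]],
    [0.2, [0, 0, 0], [0, 0, 0]],
    [0.2, [0, 0, 0], [0, 0, 0]],
    [0.2, [0, 0, 0], [0, 0, 0]],
    [0.2, [0, 0, 0], [0, 0, 0]],
    [0.2, [0, 0, 0], [0, 0, 0]],
    [0.2, [0, 0, 0], [0, 0, 0]]
  ]
}}

```text
time: 22.07
eef_pos: [0.5181, 0.2397, 0.1067]
tcp_rot: [0.463, 0.886, 0.001, 0.001]
contact_force: [11.5, 4.7, -19.0]
opening: 0.289
finger_force: 80.1
```

The force went from 14.8 to 19 N with only 0.8 mm of movement, so the plunger is on its hard stop and the grip is holding.

```bash
python3 - <<'E'
from h import *
read_camera('scene');s=get_state();print(s['contact_force'],s['eef_pos'],s['finger_force'])
print(sign_off())
E
```

```text
[ 12.43332987   5.92942416 -19.46489864] [0.5181171  0.23965576 0.10668516] 80.14252863635193
the job is handed in; nothing more can be done
None
```

The job is handed in: all five stoppers stand apart and upright on the deck floor, and the arm is still holding the lock plunger up against its hard stop; the dish and the rest of the bench were not touched.

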